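# Push the thermometer probe home into its storage sleeve

### The job

Take the cooking thermometer probe by its red handle from the sloping rest and push it point-down into the narrow white sleeve of the wooden stand until its black collar is fully home on top of the sleeve, then let go. The sleeve slides along the stand's rails, so find its opening by eye or by feel, and do not ram the probe against it (stay below about 40 N). Leave the salt and pepper shakers and the spice jar standing where they are.

Things in the scene. Friction and masses are not known exactly. Their poses are not given: they have to be found in the camera images.
- probe: Cooking thermometer probe, 125 mm long, 45 g. Origin at the point, z up its axis. Steel stem 7 mm in diameter, z 0 to 85 mm, its lowest 4 mm tapered to 3 mm; black collar 16 mm in diameter, z 85 to 89; red handle with flat sides, z 89 to 125, 18 mm wide along y (grip across this), 14 mm along x. It starts in the rest, leaning 25 degrees, handle up.
- probe_handle (a point): Middle of the probe's red handle, 107 mm up the probe's axis from its point; same axes as the probe. The best grip is about here, the fingers pointing along the probe's axis (25 degrees from vertical at the start), 18 mm wide along y.
- rest: Fixed sloping rest of wood and steel; base 110 x 60 x 8 mm, origin under its middle (base spans x -45 to 65 mm), z up. Its steel channel leans 25 degrees towards its own -x; the probe's point stands in it at about (40, 0, 30) mm. The channel's walls reach 62 mm and its floor 75 mm up the stem; the handle is free. Draw the probe out along its axis.
- stand: Fixed storage stand, origin at the middle of the underside, z up: wooden base 90 x 140 x 10 mm, wooden end posts 105 mm high at y = +-55 mm, two steel rails along y, and on them a white carriage, 46 (x) by 54 mm (y), with a vertical sleeve through its middle. Fully home, the probe's collar lies on the carriage and its point is at z = 31 mm in this frame.
- stand_mid (a point): Point over the stand's middle at the height of the carriage's flat top, z = 116 mm; axes as the stand. The sleeve's opening is at this height and x, but anywhere from y = -10 to +10 mm (not reported; the carriage is stiff to move). Bore 10 mm, countersunk 2 mm deep to 14 mm. 73 to 77 mm down, a stiff seat stops the stem; a push of 6 N moves it down and it stays.
- salt: Salt shaker, grey-topped with grey contents, 44 mm in diameter, 90 mm high, origin at the middle of its underside; leave it alone.
- pepper: Second shaker, grey-topped with white contents, 44 mm in diameter, 90 mm high, origin at the middle of its underside; leave it alone.
- spice_b: Spice jar with white cap, 47 mm in diameter, 98 mm high, origin at the middle of its underside; leave it alone.

How it is judged:
By the outcome, as a careful person would: the job done as asked, in the order asked, and still so for the second after the job is handed in, with the robot touching nothing.
It also fails if it takes over 58 s, if anything falls off the work surface, if the arm or the gripper's body presses on something with over 40 N, if the wrist force passes 120 N, or if a joint passes its speed limit or range.

### The arm

A 6-joint arm with a two-finger parallel gripper is mounted at the origin on a cart in front of the work surface, level with it; the furniture and walls round the work are solid. World frame = base frame: x ahead of the robot, y to its left, z up, the work surface at z = 0. Lengths are in m, angles in rad, forces in N, time in s.
With the tool pointing down it reaches from about 0.275 to 0.725 m from the base axis. Payload 5.6 kg.
Tool frame: the origin (TCP) lies at the very end of the fingers, on their centre line; the grasp point (between the pads) lies 19 mm behind it (arm.grip_depth is the z of the grasp point in the tool frame, in m); z points along the fingers, y is the direction in which the jaws open and shut (so a half turn about z gives the same grasp; the last joint's range is limited). The gripper opens to 85 mm and grips with 20 to 120 N. Pads are 22 mm wide; open, the fingers measure 114 mm over their backs; the gripper's body (76 mm by 85 mm) begins 54 mm behind the grasp point. The pads swing forward as they close: fully open they stand 13 mm farther back than shut.
Start: joints at [-0.928, 0.255, 0.108, 0, -1.424, -0.285], TCP at [0.193, -0.515, 0.231] pointing down, gripper open.
Joint ranges: [-2.95, 2.95], [-1.21, 1.97], [-1.09, 1.5], [-2.87, 1.71], [-2.94, -0.07], [-3.05, 3.05]. Speed limits (rad/s): [2.57, 2.57, 3.14, 3.14, 3.14, 3.14].

### API

Orientations are given as a unit quaternion [x, y, z, w].
In Python, from workcell import arm gives the robot as it stands. The module is installed in compiled form; this text tells all that it offers.
- The arm moves only by the shell command python3 -m pendant 'ROWS'. ROWS is JSON, a list of rows, each an object of numbers: "x", "y", "z": the shift along the tool's x, y, z in m; "rx", "ry", "rz": the turn, a rotation vector about the tool's x, y, z in degrees; "grip": the opening, from -1 (shut) to 1 (fully open), so that 0 is half open. A call has 1 to 5 rows; each row shifts and turns the commanded pose from where the row before left it, along the tool's axes as they then stand; what a row does not reach is not made up. A row lasts 1/8 s, in which the tool goes at most 62.5 mm and 10.7 degrees, less where a joint would pass 70% of its speed; a pose out of reach is approached as far as the arm can. A call is refused whole if a number of a shift passes 0.0625 or a number of a turn 10.7, either way. A call with a gripper value outside its range is refused whole. The fingers move at their own pace and stop on an object; the grip force is fixed at half the most. Time passes only in rows, so rows that do not move let the fingers close. It gives the time, the measured TCP pose, the force and the opening at its end, in the units of the state.
- arm.sense(): the state, without advancing time (a new reading comes with each control period).
- arm.snapshot(name): name is "side" or "top"; returns the picture (420x560x3 uint8, red, green, blue); there is no depth.
- arm.calibration(name): a dict with "intrinsics" (3x3 intrinsics, pixels), "R" (3x3) and "t" (3): a world point X has camera coordinates R X + t. Camera axes: x right, y down, z forward; pixel columns grow to the right and rows downward; lengths in m; the calibration is good to about 2 mm. A picture is of the moment at which its call begins. calibration takes no time and is no camera call.
- arm.hand_in(): hands the job in, once; it reports no verdict.
The state is a dict: "time_s": time; "qpos": joint angles; "joint_velocities": joint speeds; "effort": joint torques, N m; "tool_pos": TCP position; "tcp_rot": TCP orientation; "wrist_force": force on the tool from outside, world axes, zero at the start; "ft_torque": the same for the moment, N m; "gripper_width": finger opening in m.
Only numpy, scipy, OpenCV 4.12 (cv2) and the standard library are available. Lean on these libraries where they do the work, as an engineer would, in place of code of your own. Each camera call takes 0.05 s, during which the arm holds its last target.

## Working session

There is one attempt and no reset: what is moved stays moved. The work goes in short steps, Python scripts to look and compute and a shell command to move; the robot and the scene stay as the last step left them, time stands still between calls to the robot, and variables do not carry over. Pictures are saved under pics/ and viewed, and the job is handed in when it is done.

```bash
mkdir -p pics; python3 - <<'E'
from workcell import arm
import cv2,numpy as np
np.set_printoptions(precision=4,suppress=True)
for n in("side","top"):
    im=arm.snapshot(n); cv2.imwrite(f"pics/{n}0.png",im[:,:,::-1])
    c=arm.calibration(n); print(n,c["intrinsics"],c["R"],c["t"],-np.array(c["R"]).T@c["t"])
print(arm.sense(),arm.grip_depth)
E
```

```text
side [[403.0139   0.     285.6808]
 [  0.     403.0139 205.1879]
 [  0.       0.       1.    ]] [[-0.9834 -0.1813 -0.0098]
 [-0.0603  0.377  -0.9242]
 [ 0.1713 -0.9083 -0.3817]] [0.5727 0.1454 0.7576] [0.4422 0.7371 0.4292]
top [[546.5741   0.     283.4875]
 [  0.     546.5741 210.1071]
 [  0.       0.       1.    ]] [[-0.2559 -0.9667 -0.0031]
 [-0.9228  0.2452 -0.2971]
 [ 0.288  -0.0732 -0.9548]] [0.0894 0.6195 1.3796] [0.1973 0.0354 1.5016]
{'time_s': 0.1, 'qpos': array([-0.9284,  0.2557,  0.1071, -0.0004, -1.4239, -0.2846]), 'joint_velocities': array([ 0.0004, -0.0008,  0.002 ,  0.0021,  0.0013, -0.0004]), 'effort': array([ -0.0007, -38.7605,  23.8474,   5.3778,  -0.0038,  -0.    ]), 'tool_pos': array([ 0.1925, -0.5147,  0.2305]), 'tcp_rot': array([-0.1779,  0.984 ,  0.0008, -0.0002]), 'wrist_force': array([-0.4752, -0.1878,  0.099 ]), 'ft_torque': array([-0.0081,  0.0099,  0.0275]), 'gripper_width': 0.08551269037094034} -0.0187
```

View pics/side0.png

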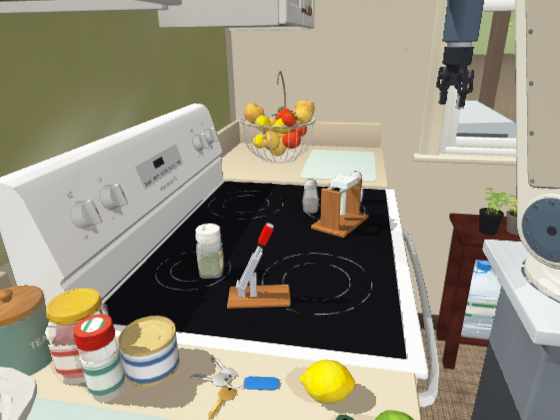

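View pics/top0.png

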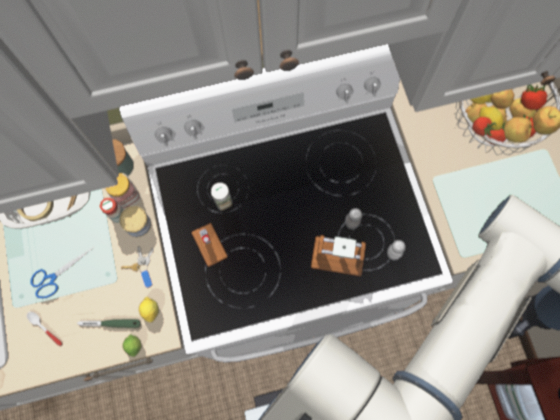

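The overview shows the rest with the red-handled probe at top (208,243) and side (262,262). The stand is at top (340,253), with the shakers at (353,217) and (397,249) and the jar at (221,195). I'll enlarge these areas next.

```bash
python3 - <<'E'
import cv2
def crop(n,x0,y0,w,h,s,o):
    im=cv2.imread(f"pics/{n}.png")[y0:y0+h,x0:x0+w]
    im=cv2.resize(im,None,fx=s,fy=s,interpolation=cv2.INTER_CUBIC)
    for i in range(0,w,10):
        cv2.putText(im,str(x0+i),(i*s,8),0,.3,(0,255,255),1); cv2.line(im,(i*s,10),(i*s,16),(0,255,255),1)
    for j in range(0,h,10):
        cv2.putText(im,str(y0+j),(0,j*s+4),0,.3,(0,255,0),1); cv2.line(im,(22,j*s),(28,j*s),(0,255,0),1)
    cv2.imwrite(f"pics/{o}.png",im)
crop("top0",180,175,80,100,6,"c1")
crop("top0",300,195,120,90,6,"c2")
crop("side0",185,210,120,100,6,"c3")
crop("side0",290,165,90,75,8,"c4")
E
```

```text
(no output)
```

View pics/c1.png

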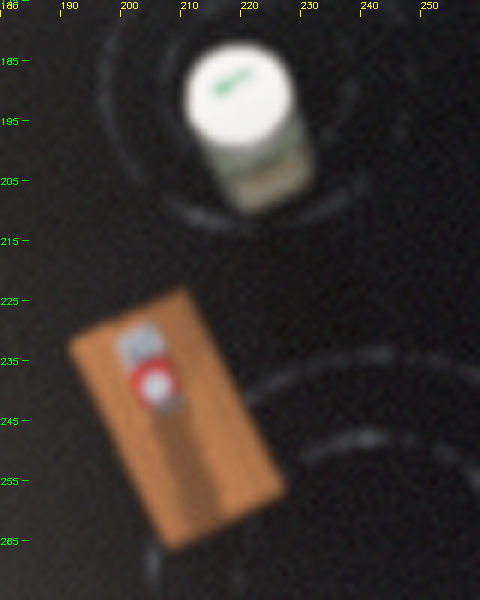

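View pics/c2.png

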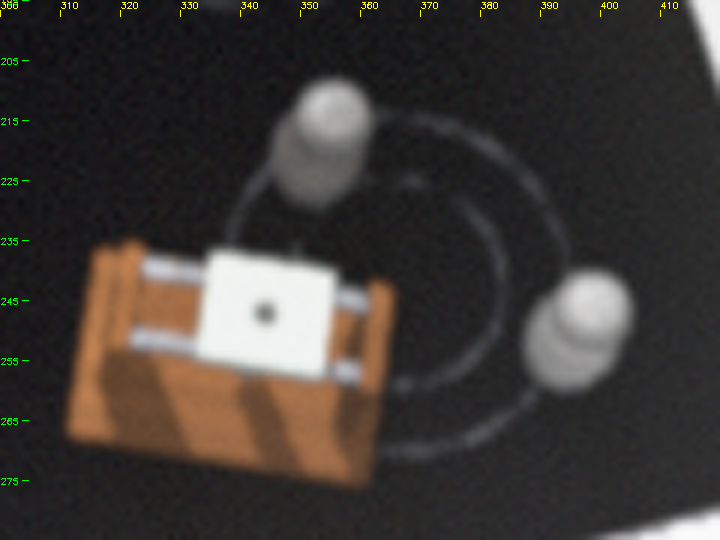

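View pics/c3.png

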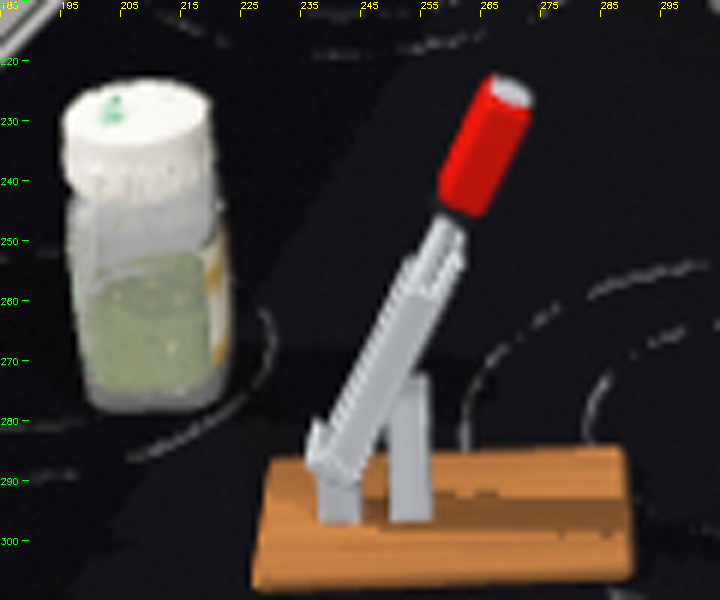

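View pics/c4.png

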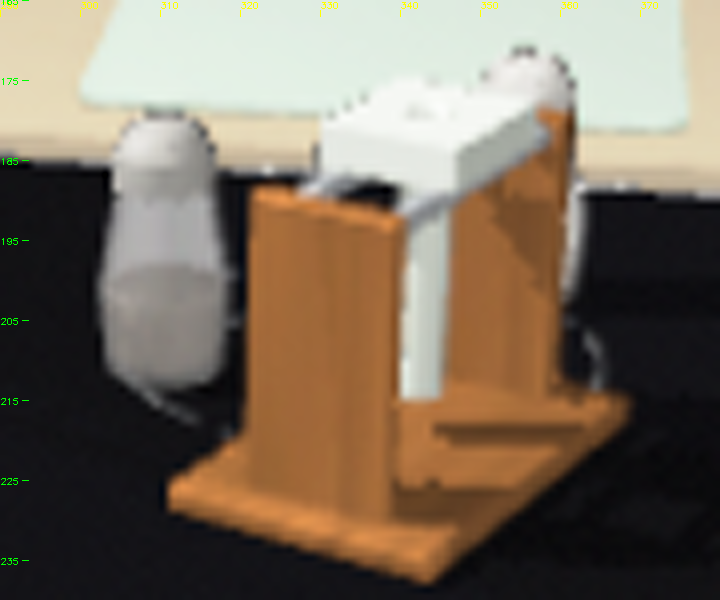

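```bash
cat > h.py <<'E'
from workcell import arm
import numpy as np,cv2
from scipy.optimize import least_squares
from scipy.spatial.transform import Rotation as Ro
np.set_printoptions(precision=4,suppress=True)
C={n:{k:np.array(v,float) for k,v in arm.calibration(n).items()} for n in("side","top")}
def proj(n,X):
    c=C[n];p=c["intrinsics"]@(c["R"]@np.asarray(X,float)+c["t"]);return p[:2]/p[2]
def ray(n,u,v,z):
    c=C[n];d=c["R"].T@np.linalg.solve(c["intrinsics"],[u,v,1.]);o=-c["R"].T@c["t"];return o+d*(z-o[2])/d[2]
def T(p,l):
    c,s=np.cos(p[2]),np.sin(p[2]);return np.array([p[0]+c*l[0]-s*l[1],p[1]+s*l[0]+c*l[1],l[2]])
E
cat > fit.py <<'E'
from h import *
O=-.4
a=np.radians(25);ax=np.array([-np.sin(a),0,np.cos(a)]);pt=np.array([.04,0,.03])
R=[("top",(.065,.03,.008),191.3,232.8),("top",(.065,-.03,.008),210.8,223.3),("top",(-.045,-.03,.008),227.8,256.7),("top",(-.045,.03,.008),208,266.7),
("top",pt+.125*ax,205.8,239.3),("side",pt+.125*ax,270.2,225.3),("side",(.065,-.03,.008),229.7,286.7),("side",(-.045,-.03,.008),288.7,284.5),
("side",(.065,.03,0),227.2,308.3),("side",(-.045,.03,0),290.7,306.7)]
def run(obs,x0,f=lambda p,l:l):
    r=least_squares(lambda p:np.concatenate([proj(n,T(p,f(p,l)))-[u+O,v+O] for n,l,u,v in obs]),x0)
    print(r.x);[print(o[0],np.round(e,1)) for o,e in zip(obs,r.fun.reshape(-1,2))];return r.x
p0=ray("top",209,245,.01)
p=run(R,[p0[0],p0[1],0])
top=T(p,pt+.125*ax);print("handle top",top,"mid",T(p,pt+.107*ax),"point",T(p,pt),"yawdeg",np.degrees(p[2]))
print("stand hole top",ray("top",344.2+O,247+O,.116),"side",ray("side",344.6,178.4,.116))
# s = local y of sleeve; stand x axis: guess
S=[("top",(-.045,.07,.01),311.2,267.8),("top",(-.045,-.07,.01),361.2,276.2),
("top",(0,'s',.116),344.2,247),
("top",(.023,('s',.027),.116),335,236.5),("top",(.023,('s',-.027),.116),356.3,239.7),("top",(-.023,('s',-.027),.116),354.2,258.3),("top",(-.023,('s',.027),.116),332.8,255),
("side",(.045,.07,.01),311,225.4),("side",(-.045,.07,.01),343.75,236.3),("side",(-.045,-.07,.01),368.75,215)]
def f(p,l):
    y=l[1]
    if y=='s':y=p[3]
    elif isinstance(y,tuple):y=p[3]+y[1]
    return (l[0],y,l[2])
q0=ray("top",340,253,.03)
q=run(S,[q0[0],q0[1],0.,0.],f)
print("hole",T(q,(0,q[3],.116)),"yaw",np.degrees(q[2]))
for n,u,v,z in(("top",355.5,213,.09),("top",398.5,246,.09),("top",219.5,190.5,.098)):print(ray(n,u,v,z))
E
python3 fit.py
```

```text
[0.5942 0.1475 0.2261]
top [-0.1  0.2]
top [-0.4  0.1]
top [-0.5  0.3]
top [-0.1  0.2]
top [0.1 0.7]
side [-0.3 -0.3]
side [-0.1 -1.3]
side [ 0.1 -1.1]
side [-0.3  0.6]
side [-0.1 -0. ]
handle top [0.5817 0.1446 0.1433] mid [0.5891 0.1463 0.127 ] point [0.6332 0.1564 0.03  ] yawdeg 12.952337300643704
stand hole top [ 0.4789 -0.1969  0.116 ] side [ 0.4728 -0.1973  0.116 ]
[ 0.4798 -0.1907 -0.4169 -0.0068]
top [-0.3  0.2]
top [ 0.  -0.3]
top [0.2 0.7]
top [0.3 1.1]
top [-0.5  1.1]
top [-0.5 -0.5]
top [ 0.2 -0.4]
side [-0.8  0.1]
side [-0.2 -1.7]
side [-0.4 -0.8]
hole [ 0.477 -0.197  0.116] yaw -23.888163253468214
[ 0.5652 -0.2585  0.09  ]
[ 0.4486 -0.3417  0.09  ]
[0.7194 0.0818 0.098 ]
```

```bash
cat >> h.py <<'E'
yaw=np.radians(12.95);a25=np.radians(25)
PT=np.array([.6332,.1564,.03]);AX=Ro.from_euler('z',yaw).apply([-np.sin(a25),0,np.cos(a25)])
def Rtool(zax,yax):
    zax=np.array(zax,float);yax=np.array(yax,float);yax-=zax*(yax@zax);yax/=np.linalg.norm(yax);return Ro.from_matrix(np.c_[np.cross(yax,zax),yax,zax])
RG=Rtool(-AX,[-np.sin(yaw),np.cos(yaw),0])
def plan(P,R):
    s=arm.sense();R0=Ro.from_quat(s["tcp_rot"]);print("t",s["time_s"],"pos",s["tool_pos"],"F",s["wrist_force"],"w",s["gripper_width"])
    print("rotvec deg (tool)",np.degrees((R0.inv()*R).as_rotvec()));d=np.array(P)-s["tool_pos"]
    print("shift before rot",R0.inv().apply(d),"after rot",R.inv().apply(d),"norm",np.linalg.norm(d))
E
python3 - <<'E'
from h import *
print(PT+.16*AX, AX, RG.as_matrix())
plan(PT+.16*AX,RG)
E
```

```text
[0.5673 0.1412 0.175 ] [-0.4119 -0.0947  0.9063] [[-0.8833 -0.2241  0.4119]
 [-0.2031  0.9746  0.0947]
 [-0.4226  0.     -0.9063]]
t 0.1 pos [ 0.1925 -0.5147  0.2305] F [-0.4752 -0.1878  0.099 ] w 0.08551269037094034
rotvec deg (tool) [  1.7412 -24.9747   7.408 ]
shift before rot [-0.5808  0.4831  0.0562] after rot [-0.4408  0.5553  0.2668] norm 0.7575239927379269
```

```bash
python3 -m pendant '[{"x":-0.04,"y":0.033},{"x":-0.04,"y":0.033},{"x":-0.04,"y":0.033},{"x":-0.04,"y":0.033},{"x":-0.04,"y":0.033}]'
python3 -m pendant '[{"x":-0.04,"y":0.033},{"x":-0.04,"y":0.033},{"x":-0.04,"y":0.033},{"x":-0.04,"y":0.033},{"x":-0.04,"y":0.033}]'
python3 -m pendant '[{"x":-0.04,"y":0.033},{"x":-0.04,"y":0.033},{"x":-0.04,"y":0.033},{"rx":0.4,"ry":-6.2,"rz":1.8},{"rx":0.4,"ry":-6.2,"rz":1.8}]'
python3 -m pendant '[{"rx":0.4,"ry":-6.2,"rz":1.8},{"rx":0.5,"ry":-6.2,"rz":1.8},{}]'
python3 - <<'E'
from h import *
plan(PT+.16*AX,RG)
E
```

```text
t 0.1 pos [ 0.1925 -0.5147  0.2305] F [-0.4752 -0.1878  0.099 ] w 0.08551269037094034
rotvec deg (tool) [  1.7412 -24.9747   7.408 ]
shift before rot [-0.5808  0.4831  0.0562] after rot [-0.4408  0.5553  0.2668] norm 0.7575239927379269schema error: expected keys x, y, z, rx, ry, rz, grip
schema error: expected keys x, y, z, rx, ry, rz, grip
schema error: expected keys x, y, z, rx, ry, rz, grip
schema error: expected keys x, y, z, rx, ry, rz, grip
```

```bash
python3 -m pendant '[{"x":-0.04,"y":0.033,"z":0,"rx":0,"ry":0,"rz":0,"grip":1},{"x":-0.04,"y":0.033,"z":0,"rx":0,"ry":0,"rz":0,"grip":1},{"x":-0.04,"y":0.033,"z":0,"rx":0,"ry":0,"rz":0,"grip":1},{"x":-0.04,"y":0.033,"z":0,"rx":0,"ry":0,"rz":0,"grip":1},{"x":-0.04,"y":0.033,"z":0,"rx":0,"ry":0,"rz":0,"grip":1}]'
```

```text
time_s: 0.72
tool_pos: [0.3225, -0.2889, 0.231]
tcp_rot: [-0.178, 0.984, 0.0, -0.0]
wrist_force: [1.1, -0.9, 0.2]
gripper_width: 0.0853
```

```bash
python3 -m pendant '[{"x":-0.04,"y":0.033,"z":0,"rx":0,"ry":0,"rz":0,"grip":1},{"x":-0.04,"y":0.033,"z":0,"rx":0,"ry":0,"rz":0,"grip":1},{"x":-0.04,"y":0.033,"z":0,"rx":0,"ry":0,"rz":0,"grip":1},{"x":-0.04,"y":0.033,"z":0,"rx":0,"ry":0,"rz":0,"grip":1},{"x":-0.04,"y":0.033,"z":0,"rx":0,"ry":0,"rz":0,"grip":1}]'
python3 -m pendant '[{"x":-0.04,"y":0.033,"z":0,"rx":0,"ry":0,"rz":0,"grip":1},{"x":-0.04,"y":0.033,"z":0,"rx":0,"ry":0,"rz":0,"grip":1},{"x":-0.04,"y":0.033,"z":0,"rx":0,"ry":0,"rz":0,"grip":1},{"x":0,"y":0,"z":0,"rx":0.4,"ry":-6.2,"rz":1.8,"grip":1},{"x":0,"y":0,"z":0,"rx":0.4,"ry":-6.2,"rz":1.8,"grip":1}]'
python3 -m pendant '[{"x":0,"y":0,"z":0,"rx":0.4,"ry":-6.2,"rz":1.8,"grip":1},{"x":0,"y":0,"z":0,"rx":0.5,"ry":-6.2,"rz":1.8,"grip":1},{"x":0,"y":0,"z":0,"rx":0,"ry":0,"rz":0,"grip":1}]'
python3 - <<'E'
from h import *
plan(PT+.16*AX,RG)
E
```

```text
time_s: 1.35
tool_pos: [0.4521, -0.0643, 0.2311]
tcp_rot: [-0.178, 0.984, 0.0, -0.0]
wrist_force: [1.8, -1.0, -0.4]
gripper_width: 0.0853
time_s: 1.98
tool_pos: [0.5301, 0.0697, 0.23]
tcp_rot: [-0.146, 0.983, 0.012, 0.108]
wrist_force: [0.6, -0.1, 0.7]
gripper_width: 0.0856
time_s: 2.35
tool_pos: [0.5265, 0.0678, 0.2292]
tcp_rot: [-0.112, 0.97, 0.023, 0.212]
wrist_force: [-0.3, -0.0, 0.4]
gripper_width: 0.0856
t 2.35 pos [0.5265 0.0678 0.2292] F [-0.3305 -0.0199  0.3608] w 0.08564087781368196
rotvec deg (tool) [-0.0211 -0.3428  0.2525]
shift before rot [-0.0287  0.0624  0.0727] after rot [-0.028   0.0625  0.0729] norm 0.10000296619315639
```

Next I'll go to the approach pose, with the tip above the handle on its axis, and look again.

```bash
python3 -m pendant '[{"x":-0.014,"y":0.0312,"z":0.01,"rx":0,"ry":-0.3,"rz":0.2,"grip":1},{"x":-0.014,"y":0.0312,"z":0.01,"rx":0,"ry":0,"rz":0,"grip":1},{"x":0,"y":0,"z":0.032,"rx":0,"ry":0,"rz":0,"grip":1},{"x":0,"y":0,"z":0.02,"rx":0,"ry":0,"rz":0,"grip":1},{"x":0,"y":0,"z":0,"rx":0,"ry":0,"rz":0,"grip":1}]'
python3 - <<'E'
from h import *
plan(PT+.092*AX,RG)
for n,b in(("top",(170,190,110,90)),("side",(200,160,130,110))):
    im=arm.snapshot(n)[:,:,::-1]; x,y,w,h=b
    cv2.imwrite(f"pics/{n}1.png",cv2.resize(im[y:y+h,x:x+w],None,fx=6,fy=5,interpolation=cv2.INTER_CUBIC) if 0 else cv2.resize(im[y:y+h,x:x+w],None,fx=5,fy=5,interpolation=cv2.INTER_CUBIC))
E
```

```text
time_s: 2.98
tool_pos: [0.5699, 0.1419, 0.1761]
tcp_rot: [-0.11, 0.97, 0.023, 0.214]
wrist_force: [-0.5, -1.1, 0.2]
gripper_width: 0.0851
t 2.975 pos [0.5699 0.1419 0.1761] F [-0.4651 -1.0621  0.1549] w 0.08514389157259857
rotvec deg (tool) [-0.1008 -0.0906  0.0428]
shift before rot [0.0028 0.0001 0.0678] after rot [ 0.0029 -0.0001  0.0678] norm 0.06789869456422391
```

View pics/top1.png

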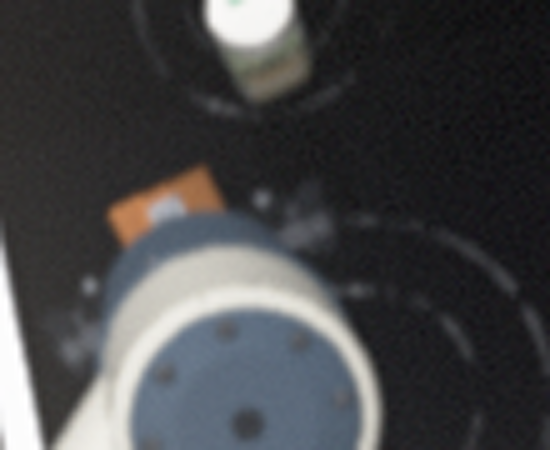

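View pics/side1.png

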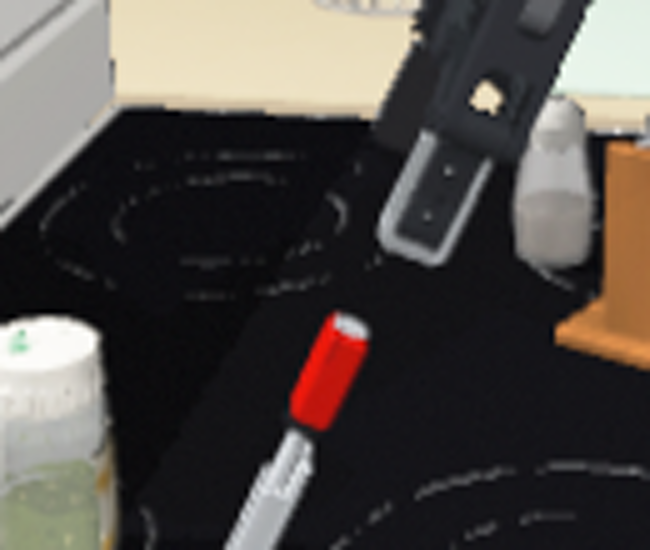

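The side view shows the fingers in line with the handle, which is upright at (330,370). The top view is covered by the arm. I'll descend along the axis and grip.

```bash
python3 -m pendant '[{"x":0.0028,"y":0,"z":0.02,"rx":0,"ry":0,"rz":0,"grip":1},{"x":0,"y":0,"z":0.02,"rx":0,"ry":0,"rz":0,"grip":1},{"x":0,"y":0,"z":0.02,"rx":0,"ry":0,"rz":0,"grip":1},{"x":0,"y":0,"z":0.008,"rx":0,"ry":0,"rz":0,"grip":1},{"x":0,"y":0,"z":0,"rx":0,"ry":0,"rz":0,"grip":1}]'
python3 - <<'E'
from h import *
plan(PT+.092*AX,RG)
im=arm.snapshot("side")[:,:,::-1]
cv2.imwrite("pics/side2.png",cv2.resize(im[180:300,200:330],None,fx=5,fy=5,interpolation=cv2.INTER_CUBIC))
E
```

```text
time_s: 3.7
tool_pos: [0.5958, 0.148, 0.1157]
tcp_rot: [-0.11, 0.97, 0.024, 0.216]
wrist_force: [0.1, 0.8, 0.5]
gripper_width: 0.0855
t 3.7 pos [0.5958 0.148  0.1157] F [0.1008 0.8093 0.5195] w 0.08546085426692618
rotvec deg (tool) [-0.0263  0.1612  0.0219]
shift before rot [ 0.0015 -0.0002  0.0018] after rot [ 0.0015 -0.0002  0.0018] norm 0.0023531340194769277
```

View pics/side2.png

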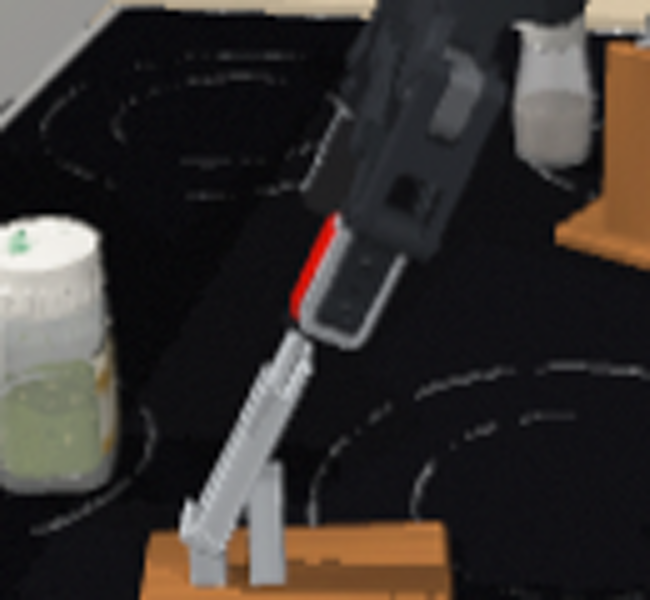

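```bash
python3 - <<'E'
from h import *
s=arm.sense();R=Ro.from_quat(s["tcp_rot"]);
for y in(.043,.057):
  for x in(-.011,.011):
    print(y,x,(proj("side",s["tool_pos"]+R.apply([x,y,-.013]))-[200,180])*5)
for z in (.089,.107,.125): print(z,(proj("side",PT+z*AX)-[200,180])*5)
E
```

```text
0.043 -0.011 [288.7013 314.1858]
0.043 0.011 [352.6474 338.5972]
0.057 -0.011 [287.7898 335.3987]
0.057 0.011 [353.0627 360.1682]
0.089 [304.9238 311.5917]
0.107 [325.9747 267.7735]
0.125 [347.3988 223.1787]
```

```bash
python3 -m pendant '[{"x":0,"y":0,"z":0.002,"rx":0,"ry":0,"rz":0,"grip":0},{"x":0,"y":0,"z":0,"rx":0,"ry":0,"rz":0,"grip":-0.8},{"x":0,"y":0,"z":0,"rx":0,"ry":0,"rz":0,"grip":-1},{"x":0,"y":0,"z":0,"rx":0,"ry":0,"rz":0,"grip":-1},{"x":0,"y":0,"z":0,"rx":0,"ry":0,"rz":0,"grip":-1}]'
```

```text
time_s: 4.38
tool_pos: [0.5964, 0.1481, 0.1135]
tcp_rot: [-0.11, 0.97, 0.024, 0.216]
wrist_force: [-0.5, -1.0, 0.9]
gripper_width: 0.0171
```

Gripped, with the width close to 18 mm. I'll draw the probe out along its axis.

```bash
python3 -m pendant '[{"x":0,"y":0,"z":-0.015,"rx":0,"ry":0,"rz":0,"grip":-1},{"x":0,"y":0,"z":-0.025,"rx":0,"ry":0,"rz":0,"grip":-1},{"x":0,"y":0,"z":-0.025,"rx":0,"ry":0,"rz":0,"grip":-1},{"x":0,"y":0,"z":-0.025,"rx":0,"ry":0,"rz":0,"grip":-1},{"x":0,"y":0,"z":-0.02,"rx":0,"ry":0,"rz":0,"grip":-1}]'
python3 -m pendant '[{"x":0,"y":0,"z":-0.03,"rx":0,"ry":0,"rz":0,"grip":-1},{"x":0,"y":0,"z":-0.03,"rx":0,"ry":0,"rz":0,"grip":-1},{"x":0,"y":0,"z":0,"rx":0,"ry":6.3,"rz":0,"grip":-1},{"x":0,"y":0,"z":0,"rx":0,"ry":6.3,"rz":0,"grip":-1},{"x":0,"y":0,"z":0,"rx":0,"ry":6.3,"rz":0,"grip":-1}]'
python3 -m pendant '[{"x":0,"y":0,"z":0,"rx":0,"ry":6.2,"rz":0,"grip":-1},{"x":0,"y":0,"z":0,"rx":0,"ry":0,"rz":0,"grip":-1}]'
python3 - <<'E'
from h import *
RV=Rtool([0,0,-1],[-np.sin(yaw),np.cos(yaw),0])
plan([.478,-.197,.30],RV)
im=arm.snapshot("side")[:,:,::-1]
cv2.imwrite("pics/side3.png",im)
E
```

```text
time_s: 5.0
tool_pos: [0.5504, 0.1377, 0.2136]
tcp_rot: [-0.11, 0.97, 0.025, 0.216]
wrist_force: [-1.0, -0.2, -1.5]
gripper_width: 0.0171
time_s: 5.62
tool_pos: [0.5258, 0.1323, 0.2676]
tcp_rot: [-0.113, 0.992, 0.006, 0.053]
wrist_force: [-0.4, 0.8, -1.0]
gripper_width: 0.017
time_s: 5.88
tool_pos: [0.5271, 0.1325, 0.2653]
tcp_rot: [-0.112, 0.994, -0.0, -0.001]
wrist_force: [-0.4, -0.3, -1.2]
gripper_width: 0.0175
t 5.875 pos [0.5271 0.1325 0.2653] F [-0.406  -0.2675 -1.2003] w 0.017459524805349916
rotvec deg (tool) [-0.038  -0.1477 -0.0362]
shift before rot [ 0.1215 -0.3102 -0.0342] after rot [ 0.1216 -0.3101 -0.0347] norm 0.33494814659502437
```

View pics/side3.png

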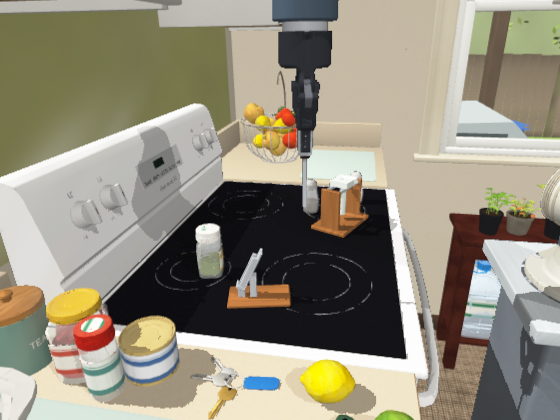

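```bash
python3 -m pendant '[{"x":0.015,"y":-0.0388,"z":0,"rx":0,"ry":0,"rz":0,"grip":-1},{"x":0.015,"y":-0.0388,"z":0,"rx":0,"ry":0,"rz":0,"grip":-1},{"x":0.015,"y":-0.0388,"z":0,"rx":0,"ry":0,"rz":0,"grip":-1},{"x":0.015,"y":-0.0388,"z":0,"rx":0,"ry":0,"rz":0,"grip":-1},{"x":0.015,"y":-0.0388,"z":0,"rx":0,"ry":0,"rz":0,"grip":-1}]'
python3 -m pendant '[{"x":0.015,"y":-0.0388,"z":0,"rx":0,"ry":0,"rz":0,"grip":-1},{"x":0.015,"y":-0.0388,"z":0,"rx":0,"ry":0,"rz":0,"grip":-1},{"x":0.0165,"y":-0.0385,"z":0,"rx":0,"ry":0,"rz":0,"grip":-1},{"x":0,"y":0,"z":0.025,"rx":0,"ry":0,"rz":0,"grip":-1},{"x":0,"y":0,"z":0,"rx":0,"ry":0,"rz":0,"grip":-1}]'
python3 - <<'E'
from h import *
RV=Rtool([0,0,-1],[-np.sin(yaw),np.cos(yaw),0])
plan([.478,-.197,.21],RV)
for n,b in(("top",(290,180,130,110)),("side",(280,90,110,110))):
    im=arm.snapshot(n)[:,:,::-1]; x,y,w,h=b
    cv2.imwrite(f"pics/{n}4f.png",im)
    cv2.imwrite(f"pics/{n}4.png",cv2.resize(im[y:y+h,x:x+w],None,fx=5,fy=5,interpolation=cv2.INTER_CUBIC))
E
```

```text
time_s: 6.55
tool_pos: [0.4954, -0.075, 0.2677]
tcp_rot: [-0.113, 0.994, -0.0, 0.002]
wrist_force: [0.1, -0.3, -0.4]
gripper_width: 0.017
time_s: 7.18
tool_pos: [0.4754, -0.1972, 0.241]
tcp_rot: [-0.113, 0.994, 0.0, -0.001]
wrist_force: [0.2, 0.6, -0.2]
gripper_width: 0.017
t 7.175 pos [ 0.4754 -0.1972  0.241 ] F [ 0.1542  0.5507 -0.1854] w 0.017031689382223426
rotvec deg (tool) [ 0.0423 -0.0774 -0.0264]
shift before rot [-0.0026 -0.0004  0.031 ] after rot [-0.0026 -0.0004  0.031 ] norm 0.031106864565477746
```

View pics/top4.png

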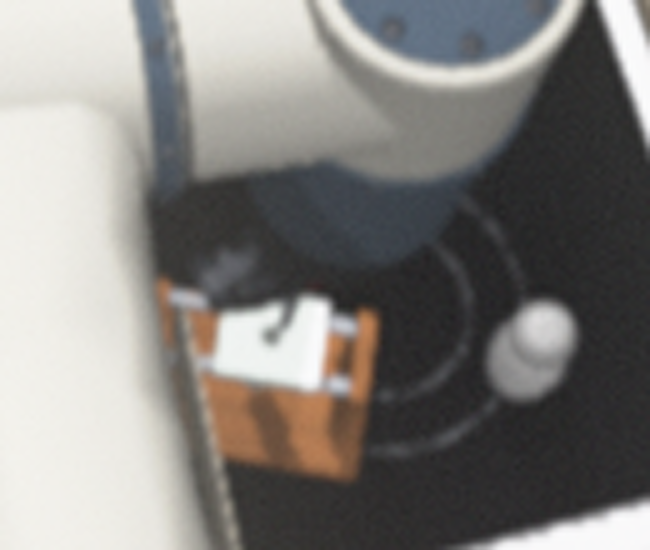

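View pics/side4.png

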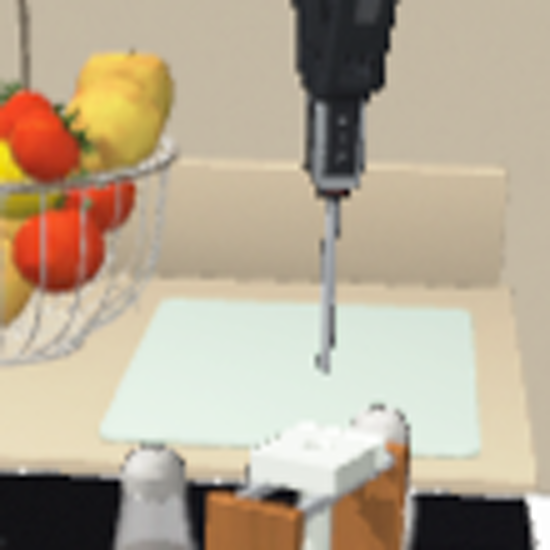

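```bash
python3 - <<'E'
from h import *
s=arm.sense();P=s["tool_pos"]
for d in(0,.006,.09): 
  for n in("top","side"):print(d,n,proj(n,P+[0,0,-d]))
for n in("top","side"):print("hole",n,proj(n,[.477,-.197,.116]))
im=cv2.imread("pics/top4f.png")[225:275,320:370];cv2.imwrite("pics/a.png",cv2.resize(im,None,fx=11,fy=11,interpolation=cv2.INTER_CUBIC))
im=cv2.imread("pics/side4f.png")[110:190,310:370];cv2.imwrite("pics/b.png",cv2.resize(im,None,fx=7,fy=7,interpolation=cv2.INTER_CUBIC))
E
```

```text
0 top [349.6297 234.8326]
0 side [345.3287 125.7279]
0.006 top [349.3471 235.4707]
0.006 side [345.2071 128.3326]
0.09 top [345.6364 243.8505]
0.09 side [343.5661 163.4941]
hole top [344.0526 247.2702]
hole side [342.8608 178.3508]
```

View pics/a.png

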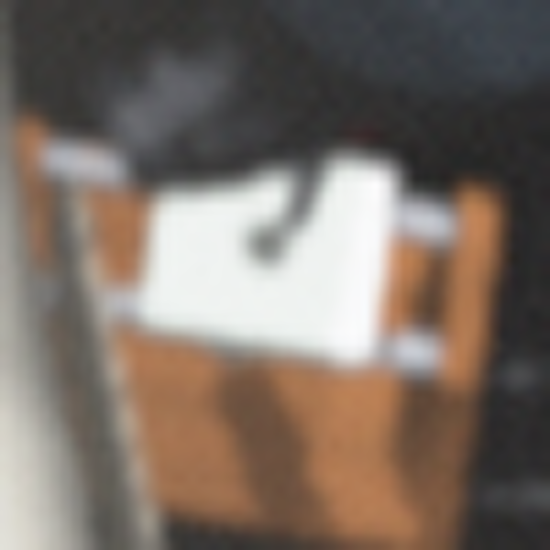

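View pics/b.png

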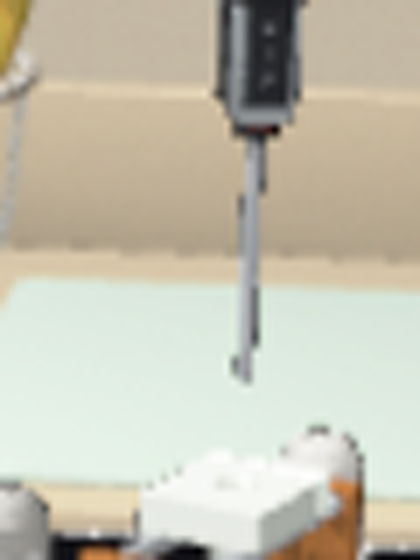

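```bash
python3 -m pendant '[{"x":-0.0022,"y":0,"z":0.015,"rx":0,"ry":0,"rz":0,"grip":-1},{"x":0,"y":0,"z":0.009,"rx":0,"ry":0,"rz":0,"grip":-1},{"x":0,"y":0,"z":0,"rx":0,"ry":0,"rz":0,"grip":-1}]'
python3 - <<'E'
from h import *
s=arm.sense();P=s["tool_pos"];print(P)
for d in(.006,.09): 
  for n in("top","side"):print(d,n,proj(n,P+[0,0,-d]))
a=np.mean([arm.snapshot("top") for _ in range(4)],0)[225:275,320:370,::-1]
b=np.mean([arm.snapshot("side") for _ in range(2)],0)[130:190,310:370,::-1]
cv2.imwrite("pics/a2.png",cv2.resize(a,None,fx=11,fy=11,interpolation=cv2.INTER_CUBIC))
cv2.imwrite("pics/b2.png",cv2.resize(b,None,fx=9,fy=9,interpolation=cv2.INTER_CUBIC))
E
```

```text
time_s: 7.65
tool_pos: [0.4788, -0.1965, 0.2171]
tcp_rot: [-0.113, 0.994, 0.0, -0.001]
wrist_force: [1.5, 0.3, 0.1]
gripper_width: 0.0169
[ 0.4788 -0.1965  0.2171]
0.006 top [347.6657 237.5321]
0.006 side [343.8676 139.5405]
0.09 top [344.1174 245.6439]
0.09 side [342.2872 173.9809][ WARN:0@8.110] global loadsave.cpp:1063 imwrite_ Unsupported depth image for selected encoder is fallbacked to CV_8U.
```

View pics/a2.png

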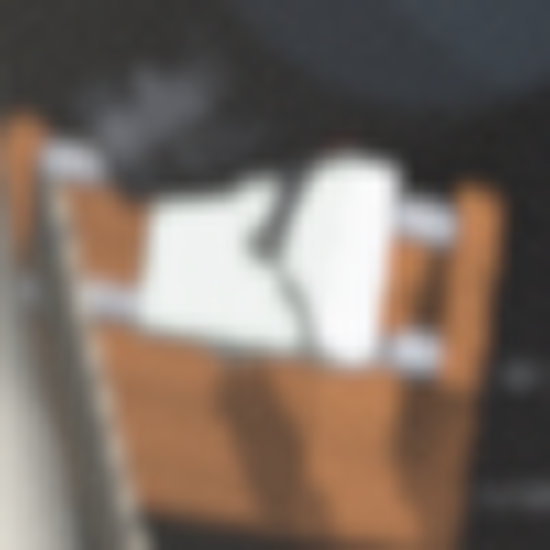

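View pics/b2.png

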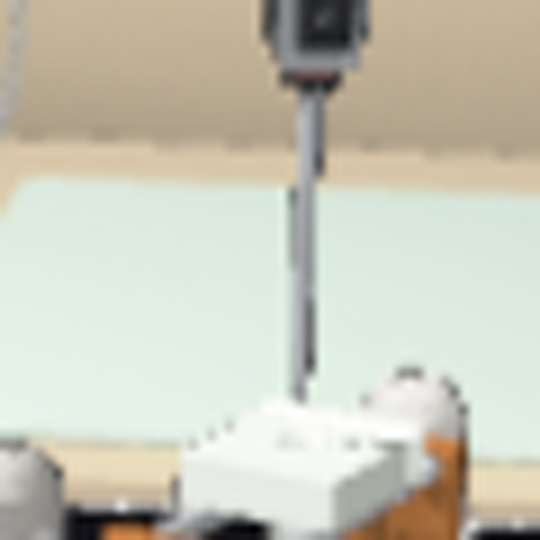

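The stem tip and the hole line up within about 0.5 px in both views: top (344,246), side (342.5,174) over the hole at 178.5. I'll lower it gently.

```bash
python3 -m pendant '[{"x":0,"y":0,"z":0.004,"rx":0,"ry":0,"rz":0,"grip":-1},{"x":0,"y":0,"z":0.004,"rx":0,"ry":0,"rz":0,"grip":-1},{"x":0,"y":0,"z":0.003,"rx":0,"ry":0,"rz":0,"grip":-1}]'
python3 -m pendant '[{"x":0,"y":0,"z":0.002,"rx":0,"ry":0,"rz":0,"grip":-1},{"x":0,"y":0,"z":0.002,"rx":0,"ry":0,"rz":0,"grip":-1},{"x":0,"y":0,"z":0,"rx":0,"ry":0,"rz":0,"grip":-1}]'
```

```text
time_s: 8.32
tool_pos: [0.4792, -0.1969, 0.2068]
tcp_rot: [-0.113, 0.994, -0.0, 0.0]
wrist_force: [0.5, -0.2, -0.7]
gripper_width: 0.0172
time_s: 8.7
tool_pos: [0.4792, -0.1968, 0.203]
tcp_rot: [-0.113, 0.994, -0.0, 0.0]
wrist_force: [-0.4, 0.6, -0.2]
gripper_width: 0.0169
```

```bash
python3 -m pendant '[{"x":0,"y":0,"z":0.002,"rx":0,"ry":0,"rz":0,"grip":-1},{"x":0,"y":0,"z":0.002,"rx":0,"ry":0,"rz":0,"grip":-1},{"x":0,"y":0,"z":0,"rx":0,"ry":0,"rz":0,"grip":-1}]'
```

```text
time_s: 9.07
tool_pos: [0.4792, -0.1968, 0.1989]
tcp_rot: [-0.113, 0.994, -0.0, 0.0]
wrist_force: [-1.3, 0.4, -1.7]
gripper_width: 0.0173
```

No force, and the tip should be about 7 mm below the carriage top, so it is in the bore. I'll continue down.

```bash
python3 -m pendant '[{"x":0,"y":0,"z":0.003,"rx":0,"ry":0,"rz":0,"grip":-1},{"x":0,"y":0,"z":0.004,"rx":0,"ry":0,"rz":0,"grip":-1},{"x":0,"y":0,"z":0.004,"rx":0,"ry":0,"rz":0,"grip":-1},{"x":0,"y":0,"z":0,"rx":0,"ry":0,"rz":0,"grip":-1}]'
```

```text
time_s: 9.57
tool_pos: [0.4792, -0.1968, 0.1876]
tcp_rot: [-0.113, 0.994, 0.0, -0.0]
wrist_force: [-1.5, 1.4, -1.4]
gripper_width: 0.017
```

```bash
python3 - <<'E'
from h import *
s=arm.sense();print(s["wrist_force"],s["ft_torque"])
b=arm.snapshot("side")[130:190,310:370,::-1]
cv2.imwrite("pics/b3.png",cv2.resize(b,None,fx=9,fy=9,interpolation=cv2.INTER_CUBIC))
E
```

```text
[-1.4549  1.4433 -1.3502] [0.5526 0.3797 0.0328]
```

View pics/b3.png

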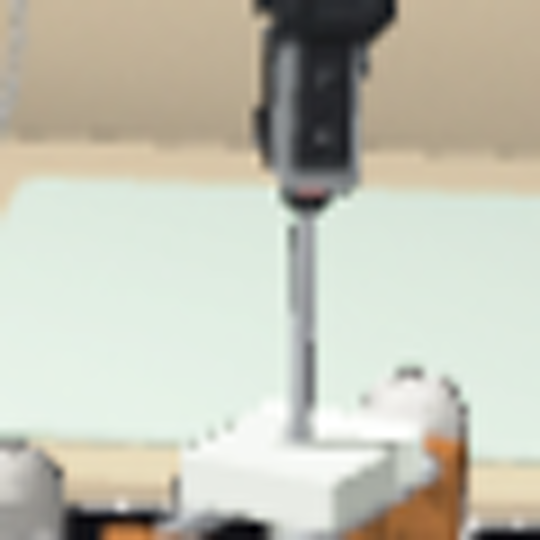

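The stem is in the sleeve (b3, entering at about (300,435)). There is a light sideways contact, so I'll ease off toward it and continue.

```bash
python3 -m pendant '[{"x":0.0006,"y":0.0008,"z":0.003,"rx":0,"ry":0,"rz":0,"grip":-1},{"x":0,"y":0,"z":0.005,"rx":0,"ry":0,"rz":0,"grip":-1},{"x":0,"y":0,"z":0.005,"rx":0,"ry":0,"rz":0,"grip":-1},{"x":0,"y":0,"z":0,"rx":0,"ry":0,"rz":0,"grip":-1}]'; python3 -c "
from workcell import arm;s=arm.sense();print(s['wrist_force'],s['ft_torque'])"
```

```text
time_s: 10.12
tool_pos: [0.4784, -0.1963, 0.1747]
tcp_rot: [-0.113, 0.994, -0.0, -0.0]
wrist_force: [-0.3, -1.0, -0.6]
gripper_width: 0.0172
[-0.34999842 -1.02222342 -0.6447778 ] [ 0.00517687 -0.00974855 -0.04680783]
```

Free again. Descending further.

```bash
python3 -m pendant '[{"x":0,"y":0,"z":0.005,"rx":0,"ry":0,"rz":0,"grip":-1},{"x":0,"y":0,"z":0.005,"rx":0,"ry":0,"rz":0,"grip":-1},{"x":0,"y":0,"z":0.005,"rx":0,"ry":0,"rz":0,"grip":-1},{"x":0,"y":0,"z":0,"rx":0,"ry":0,"rz":0,"grip":-1}]'; python3 -c "
from workcell import arm;s=arm.sense();print(s['wrist_force'],s['ft_torque'])"
```

```text
time_s: 10.62
tool_pos: [0.4783, -0.1962, 0.1597]
tcp_rot: [-0.113, 0.994, -0.0, -0.0]
wrist_force: [-0.4, -0.1, -0.8]
gripper_width: 0.0167
[-0.36759875 -0.05468649 -0.77280623] [ 0.00723145 -0.01840164  0.03115362]
```

```bash
python3 -m pendant '[{"x":0,"y":0,"z":0.005,"rx":0,"ry":0,"rz":0,"grip":-1},{"x":0,"y":0,"z":0.005,"rx":0,"ry":0,"rz":0,"grip":-1},{"x":0,"y":0,"z":0.003,"rx":0,"ry":0,"rz":0,"grip":-1},{"x":0,"y":0,"z":0,"rx":0,"ry":0,"rz":0,"grip":-1}]'; python3 -c "
from workcell import arm;s=arm.sense();print(s['wrist_force'],s['ft_torque'])"
```

```text
time_s: 11.12
tool_pos: [0.4784, -0.1962, 0.1469]
tcp_rot: [-0.113, 0.994, -0.0, 0.0]
wrist_force: [-0.4, 0.1, -0.3]
gripper_width: 0.0173
[-0.37845719  0.10179161 -0.32866138] [-0.04720435 -0.02674436  0.03552134]
```

```bash
python3 -m pendant '[{"x":0,"y":0,"z":0.004,"rx":0,"ry":0,"rz":0,"grip":-1},{"x":0,"y":0,"z":0.004,"rx":0,"ry":0,"rz":0,"grip":-1},{"x":0,"y":0,"z":0.002,"rx":0,"ry":0,"rz":0,"grip":-1},{"x":0,"y":0,"z":0,"rx":0,"ry":0,"rz":0,"grip":-1}]'
```

```text
time_s: 11.62
tool_pos: [0.4785, -0.1962, 0.137]
tcp_rot: [-0.113, 0.994, -0.0, 0.0]
wrist_force: [0.9, -0.3, -1.5]
gripper_width: 0.0171
```

```bash
python3 -m pendant '[{"x":0,"y":0,"z":0.002,"rx":0,"ry":0,"rz":0,"grip":-1},{"x":0,"y":0,"z":0.001,"rx":0,"ry":0,"rz":0,"grip":-1},{"x":0,"y":0,"z":0.001,"rx":0,"ry":0,"rz":0,"grip":-1}]'
```

```text
time_s: 12.0
tool_pos: [0.4786, -0.1963, 0.1332]
tcp_rot: [-0.113, 0.994, -0.0, 0.0]
wrist_force: [0.5, -0.4, -1.4]
gripper_width: 0.0171
```

```bash
python3 -m pendant '[{"x":0,"y":0,"z":0.001,"rx":0,"ry":0,"rz":0,"grip":-1},{"x":0,"y":0,"z":0.001,"rx":0,"ry":0,"rz":0,"grip":-1},{"x":0,"y":0,"z":0.001,"rx":0,"ry":0,"rz":0,"grip":-1}]'
```

```text
time_s: 12.38
tool_pos: [0.4789, -0.1964, 0.1311]
tcp_rot: [-0.113, 0.994, -0.0, 0.001]
wrist_force: [-0.8, 0.5, 5.8]
gripper_width: 0.017
```

```bash
python3 -m pendant '[{"x":0,"y":0,"z":0.001,"rx":0,"ry":0,"rz":0,"grip":-1},{"x":0,"y":0,"z":0.001,"rx":0,"ry":0,"rz":0,"grip":-1}]'
```

```text
time_s: 12.62
tool_pos: [0.4789, -0.1964, 0.1291]
tcp_rot: [-0.113, 0.994, -0.0, 0.001]
wrist_force: [-1.7, 1.4, 6.5]
gripper_width: 0.017
```

The seat contact is at about 6 N and it is moving. I'll keep going in 1 mm rows until the collar lands.

```bash
python3 -m pendant '[{"x":0,"y":0,"z":0.001,"rx":0,"ry":0,"rz":0,"grip":-1},{"x":0,"y":0,"z":0.001,"rx":0,"ry":0,"rz":0,"grip":-1},{"x":0,"y":0,"z":0.001,"rx":0,"ry":0,"rz":0,"grip":-1}]'
```

```text
time_s: 13.0
tool_pos: [0.4789, -0.1964, 0.1261]
tcp_rot: [-0.113, 0.994, -0.0, 0.001]
wrist_force: [-2.2, 0.9, 5.7]
gripper_width: 0.017
```

```bash
python3 -m pendant '[{"x":0,"y":0,"z":0.001,"rx":0,"ry":0,"rz":0,"grip":-1},{"x":0,"y":0,"z":0.001,"rx":0,"ry":0,"rz":0,"grip":-1}]'
```

```text
time_s: 13.25
tool_pos: [0.4789, -0.1964, 0.124]
tcp_rot: [-0.113, 0.994, -0.0, 0.001]
wrist_force: [-1.8, 1.0, 5.1]
gripper_width: 0.017
```

```bash
python3 -m pendant '[{"x":0,"y":0,"z":0.001,"rx":0,"ry":0,"rz":0,"grip":-1},{"x":0,"y":0,"z":0.0005,"rx":0,"ry":0,"rz":0,"grip":-1}]'
```

```text
time_s: 13.5
tool_pos: [0.479, -0.1964, 0.123]
tcp_rot: [-0.113, 0.994, -0.001, 0.001]
wrist_force: [-3.7, 3.3, 9.4]
gripper_width: 0.0174
```

```bash
python3 -m pendant '[{"x":0,"y":0,"z":0.0005,"rx":0,"ry":0,"rz":0,"grip":-1},{"x":0,"y":0,"z":0,"rx":0,"ry":0,"rz":0,"grip":-1}]'; python3 - <<'E'
from h import *
s=arm.sense();print(s["wrist_force"],s["ft_torque"],s["tool_pos"])
b=np.mean([arm.snapshot("side") for _ in range(2)],0)[140:200,310:370,::-1]
cv2.imwrite("pics/b5.png",cv2.resize(b,None,fx=9,fy=9,interpolation=cv2.INTER_CUBIC))
E
```

```text
time_s: 13.75
tool_pos: [0.479, -0.1964, 0.123]
tcp_rot: [-0.113, 0.994, -0.001, 0.001]
wrist_force: [-4.1, 2.8, 11.2]
gripper_width: 0.0172
[-4.1087  2.8063 11.1694] [1.0913 1.3977 0.0179] [ 0.479  -0.1964  0.123 ][ WARN:0@2.630] global loadsave.cpp:1063 imwrite_ Unsupported depth image for selected encoder is fallbacked to CV_8U.
```

View pics/b5.png

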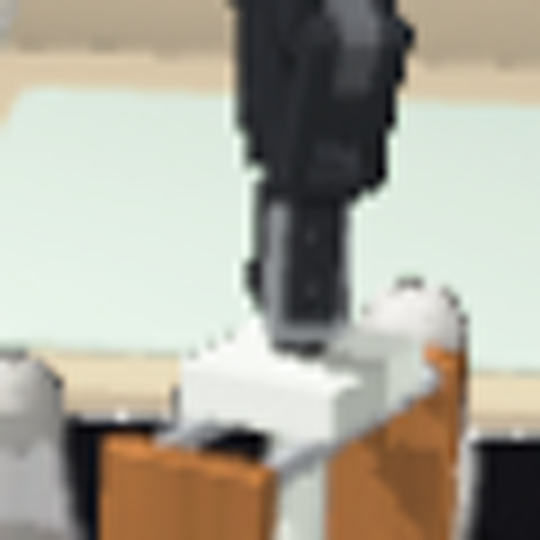

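```bash
python3 -m pendant '[{"x":0.0008,"y":0.0006,"z":0.0,"rx":0,"ry":0,"rz":0,"grip":-1},{"x":0,"y":0,"z":0.0005,"rx":0,"ry":0,"rz":0,"grip":-1},{"x":0,"y":0,"z":0,"rx":0,"ry":0,"rz":0,"grip":-1}]'; python3 -c "
from workcell import arm;s=arm.sense();print(s['wrist_force'],s['ft_torque'],s['tool_pos'])"
```

```text
time_s: 14.22
tool_pos: [0.4788, -0.1963, 0.123]
tcp_rot: [-0.113, 0.994, -0.001, 0.002]
wrist_force: [-2.3, 2.5, 11.9]
gripper_width: 0.0174
[-2.33223785  2.498756   11.85731354] [0.77973904 0.9819843  0.01928045] [ 0.47883055 -0.19632539  0.12298891]
```

```bash
python3 -m pendant '[{"x":0,"y":0,"z":0.001,"rx":0,"ry":0,"rz":0,"grip":-1},{"x":0,"y":0,"z":0,"rx":0,"ry":0,"rz":0,"grip":-1}]'; python3 -c "
from workcell import arm;s=arm.sense();print(s['wrist_force'],s['ft_torque'],s['tool_pos'])"
```

```text
time_s: 14.48
tool_pos: [0.4788, -0.1964, 0.1229]
tcp_rot: [-0.113, 0.994, -0.001, 0.002]
wrist_force: [-4.9, 3.5, 16.1]
gripper_width: 0.0169
[-4.93145012  3.46150363 16.14064354] [ 1.42357349  1.83009564 -0.01395467] [ 0.47884172 -0.19635757  0.12288575]
```

The stop is hard at TCP z = 0.123, which is the carriage top (0.116) plus the 7 mm from TCP to the collar's underside. So the collar is home. I'll relax the press and open.

```bash
python3 -m pendant '[{"x":0.0004,"y":0.0004,"z":-0.0015,"rx":0,"ry":0,"rz":0,"grip":-1},{"x":0,"y":0,"z":0,"rx":0,"ry":0,"rz":0,"grip":-1}]'; python3 -m pendant '[{"x":0,"y":0,"z":0,"rx":0,"ry":0,"rz":0,"grip":-0.4},{"x":0,"y":0,"z":0,"rx":0,"ry":0,"rz":0,"grip":0},{"x":0,"y":0,"z":0,"rx":0,"ry":0,"rz":0,"grip":0.2},{"x":0,"y":0,"z":0,"rx":0,"ry":0,"rz":0,"grip":0.2}]'
```

```text
time_s: 14.72
tool_pos: [0.4783, -0.1961, 0.123]
tcp_rot: [-0.113, 0.994, -0.001, 0.002]
wrist_force: [-1.4, 1.0, 8.5]
gripper_width: 0.0172
time_s: 15.22
tool_pos: [0.4771, -0.1955, 0.121]
tcp_rot: [-0.113, 0.994, -0.0, 0.0]
wrist_force: [-1.3, -0.4, 0.1]
gripper_width: 0.051
```

```bash
python3 -m pendant '[{"x":0,"y":0,"z":-0.02,"rx":0,"ry":0,"rz":0,"grip":0.2},{"x":0,"y":0,"z":-0.03,"rx":0,"ry":0,"rz":0,"grip":0.2},{"x":0,"y":0,"z":-0.04,"rx":0,"ry":0,"rz":0,"grip":0.2},{"x":0,"y":0,"z":-0.04,"rx":0,"ry":0,"rz":0,"grip":0.2},{"x":0,"y":0,"z":0,"rx":0,"ry":0,"rz":0,"grip":0.2}]'; python3 - <<'E'
from h import *
b=np.mean([arm.snapshot("side") for _ in range(2)],0)[140:220,300:380,::-1]
cv2.imwrite("pics/b6.png",cv2.resize(b,None,fx=7,fy=7,interpolation=cv2.INTER_CUBIC))
cv2.imwrite("pics/t6.png",arm.snapshot("top")[:,:,::-1])
c=lambda z:(proj("side",[.4785,-.197,z])-[300,140])*7
for z in(.116,.12,.156):print(z,c(z))
E
```

```text
time_s: 15.85
tool_pos: [0.4788, -0.1961, 0.2547]
tcp_rot: [-0.113, 0.994, -0.001, 0.004]
wrist_force: [0.6, 0.2, -1.1]
gripper_width: 0.0511
0.116 [295.6484 268.2435]
0.12 [296.1556 257.2259]
0.156 [300.7929 156.4891][ WARN:0@2.478] global loadsave.cpp:1063 imwrite_ Unsupported depth image for selected encoder is fallbacked to CV_8U.
```

View pics/b6.png

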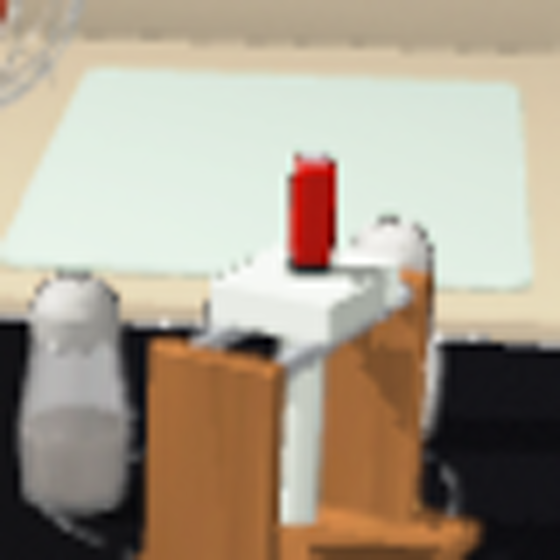

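View pics/t6.png

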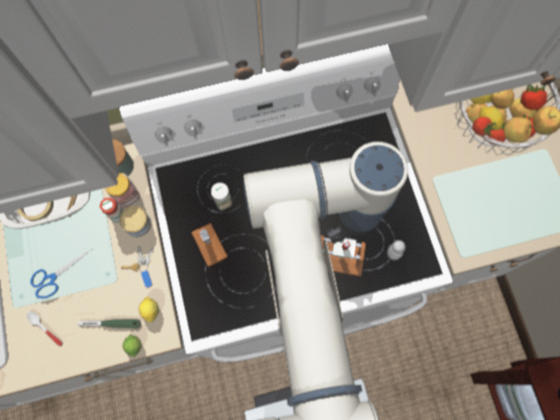

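The side view shows the handle upright with its dark collar lying on the white carriage at (312,267). The handle top is at row 158, against 156.5 computed for fully home. The shakers and the jar stand where they were, and the gripper is well clear.

```bash
python3 -c "
from workcell import arm;print(arm.hand_in());print(arm.sense()['time_s'])"
```

```text
the job is handed in; nothing more can be done
None
the job is handed in; nothing more can be done
```

The probe is in the sleeve with its collar home on the carriage, and I let go and handed the job in at about 16 s.

- **What I did:** I gripped the probe by the red handle, drew it out of the rest along its axis and stood it upright. I then lined it up with the sleeve opening using both cameras. The seat moved down at about 6 N, and I pressed until the collar stopped hard. The highest press I read was about 16 N upward (about 17 N in all), so below 40 N.
- **Collar home:** the hard stop came at TCP z = 0.123 m, which is the carriage top plus the 7 mm I expected from the grip. After release, the side view showed the collar on the carriage and the handle top within about 0.5 mm of its computed home height.
- **Shakers and jar:** they stand where they were. One shaker is hidden by the arm in the last top view, but the side view shows it upright.
- **What disagreed:**
  - The hard stop was about 2 mm higher than my first estimate, which had assumed a slightly different grip height.
  - There were sideways forces of a few newtons during insertion and seating. I eased off toward them.

I did not press on the handle again after letting go.

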